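Draw a parts case from its bay and let it slide down the gravity chute

TASK

Draw the yellow-lidded parts case out of its bay by its yellow pull tab until it stands clear of the rack on the bench, and let go; the tab is for dragging only, so never lift the case by it. Then take the case across its body, set it down squarely in the top half of the sloped chute with its tab pointing downhill, let go there and leave it to slide by itself down against the red stop. Lower it on to the chute, do not drop it, and leave the other cases and everything else on the bench where they are.

Things in the scene. Friction and masses are not known exactly. Their poses are not given: they have to be found in the camera images.
- case_mid (a point): Centre (half-way up) of the case to move: a rigid closed box 120 long (its x), 50 wide (its y), 50 high (its z), black with a yellow lid, about 0.3 to 0.6 kg. Its pull tab stands out from its -x end. It stands on the bench in one of the three bays of the rack.
- case_pull (a point): Point at which to pinch the yellow pull tab: 22 mm out from the case's -x end face and 31 mm above the case's underside. The tab is an upright fin, 10 thick (y), 36 long (x, out from the end face), 28 high (its underside 17 above the case's underside). Axes as the case.
- case_tab: The yellow pull tab itself, fixed to the case; origin at its root, on the middle of the case's -x end face, 31 mm above the underside. Axes as the case.
- case: The whole yellow-lidded case with its tab; origin at the centre of its underside, axes as case_mid.
- rack: Low fixed wooden rack, three open-topped bays side by side. Origin on the bench, middle of its open front; x points into the bays (cases come out towards -x), y across. Bay centres at y = -62, 0, +62 mm; bays 56 wide; walls 6 thick, 56 high, from x = 3 to 133; back board 85 high. No floor: cases slide on the bench. Tabs stand out in front, 62 mm apart.
- chute_bed: White slick sliding surface of the chute (friction about 0.2; the case slides down it by itself), tilted 22 degrees. Origin on the surface, middle of its lower end, at the red stop's uphill face, 50 mm above the bench; x up the slope (away from the robot), y across, z square to the surface. Lane 310 long, 64 wide. A case home against the stop has its centre at x = 60, y about 0, z = 25 mm.
- chute: The whole fixed chute: grey base 300 x 120 mm with legs, carrying the sloped bed. Origin on the bench, 130 mm farther from the robot (along its x) than the bed's origin. Aluminium side guides stand 12 mm above the sliding surface, the red stop 14 mm, so that a case's tab passes over the stop. It stands on the other side of the bench from the rack (which side changes).
- blue_case_mid (a point): Centre of the case with the blue lid and tab (same size), in another bay. Leave alone.
- red_case_mid (a point): Centre of the case with the red lid and tab (same size), in another bay. Leave alone.
- driver_mid (a point): Red and black cordless driver standing on its battery, 200 high, about 160 long; point half-way up. Leave alone.
- tote_mid (a point): Black open tote with yellow handles, 140 x 100 x 75; point half-way up. Leave alone.
- pliers_mid (a point): Yellow-handled pliers lying flat, about 150 long. Leave alone.
- spindle_mid (a point): Black turned spindle standing on its flange, 52 across, 110 high; point half-way up. Leave alone.
- mug_mid (a point): Blue mug, 76 across, 90 high; point half-way up. Leave alone.
- gear_mid (a point): Steel hub disc lying flat, 80 across, 22 high. Leave alone.
Things that resemble listed ones, but are neither listed nor needed, are in the scene too. Of the things that look like the case, the larger one is meant.

How it is judged (in metres and radians):
On the way, in this order (a step that is already met when the one before it is completed fails the run):
1. the yellow case stands on the bench, clear in front of the rack, let go and at rest (x of case_mid in the frame of rack below -0.06 m and height (world z) of case_mid below 0.03 m and angle between case_mid's own z axis and vertical below 0.1 rad and contact force between the fingers and case below 0.1 N and linear speed of case below 0.02 m/s), for 0.2 s.
2. held by the fingers, the case touches the chute with its centre in the top half of it (x of case_mid in the frame of chute_bed between -0.05 and 0.36 m and y of case_mid in the frame of chute_bed between -0.03 and 0.03 m and z of case_mid in the frame of chute_bed between 0 and 0.045 m and x of case_mid in the frame of chute_bed above 0.14 m and contact force between the fingers and case above 0.5 N and contact force between case and chute above 0.3 N), for 0.04 s.
3. the fingers have let go and the case lies in the lane (x of case_mid in the frame of chute_bed between -0.05 and 0.36 m and y of case_mid in the frame of chute_bed between -0.03 and 0.03 m and z of case_mid in the frame of chute_bed between 0 and 0.045 m and contact force between the fingers and case below 0.1 N and x of case_mid in the frame of chute_bed below 0.12 m).
At the end, for the whole second after the job is handed in: The yellow case lies still and flat in the chute against the red stop, tab downhill over it: centre 52-70 mm up the slope, within 12 mm of the centre line, 19-31 mm off the surface, aligned within 0.15 rad. Other cases moved under 20 mm, other things under 30 mm (x of case_mid in the frame of chute_bed between 0.052 and 0.07 m and y of case_mid in the frame of chute_bed between -0.012 and 0.012 m and z of case_mid in the frame of chute_bed between 0.019 and 0.031 m and angle between the x axis of case_mid and the x axis of chute_bed, either way round below 0.15 rad and x of case_pull in the frame of chute_bed below 0 m and linear speed of case below 0.01 m/s); the robot touches nothing.
It fails at once if the case is lifted by its tab (tab gripped while the case's centre is more than 25 mm higher than when it stands on the bench) (contact force between the fingers and case_tab above 1 N and height (world z) of case_mid above 0.05 m).
It fails at once if the case is carried, held back or pushed by the fingers in the lower part of the chute (centre less than 100 mm from the stop) instead of sliding by itself (x of case_mid in the frame of chute_bed between -0.05 and 0.36 m and y of case_mid in the frame of chute_bed between -0.03 and 0.03 m and z of case_mid in the frame of chute_bed between 0 and 0.045 m and x of case_mid in the frame of chute_bed below 0.1 m and contact force between the fingers and case above 2 N).
It fails at once if another case or another thing on the bench is moved (cases 20 mm, other things 30 mm) (distance of any of blue_case_mid, red_case_mid from where it was at the start of the episode above 0.02 m or distance of any of driver_mid, tote_mid, pliers_mid, spindle_mid, mug_mid, gear_mid from where it was at the start of the episode above 0.03 m).
It also fails if it takes over 51 s, if anything falls off the work surface, if the arm or the gripper's body presses on something with over 40 N, if the wrist force passes 120 N, or if a joint passes its speed limit or range.

ROBOT

A 6-joint arm with a two-finger parallel gripper is mounted at the origin on the work surface. World frame = base frame: x ahead of the robot, y to its left, z up, the work surface at z = 0. Lengths are in mm, angles in rad, forces in N, time in s.
With the tool pointing down it reaches from about 375 to 900 mm from the base axis. Payload 3.1 kg.
Tool frame: the origin (TCP) lies at the centre of the arm's flange, where the gripper is bolted on; the fingertips stand 173 mm ahead of it and the grasp point (between the pads) lies 155 mm ahead of it; x points along the fingers, y is the direction in which the jaws open and shut, and the axes are right-handed (so a half turn about x gives the same grasp; the last joint's range is limited). The gripper opens to 85 mm and grips with 20 to 120 N. Pads are 22 mm wide; open, the fingers measure 114 mm over their backs; the gripper's body (76 mm by 85 mm) begins 54 mm behind the grasp point. The pads swing forward as they close: fully open they stand 13 mm farther back than shut.
Start: joints at [-1.452, 0.527, 1.433, -0, 1.181, -0.178], TCP at [182.812, -597.644, 404.71] pointing down, gripper open.
Joint ranges: [-3.08, 3.08], [-0.75, 2.2], [0.22, 2.44], [-1.43, 4.57], [0, 2.65], [-2.85, 2.85]. Speed limits (rad/s): [2.79, 2.79, 3.14, 3.14, 3.14, 3.14].

INTERFACE

Orientations are given as a 3x3 rotation matrix whose columns are the frame's x, y, z axes.
In Python, from plant import r gives the robot as it stands. Calls block until the motion is done:
- r.move_pose(position, orientation): joint-space move of the TCP to a pose.
- r.servo_line(position, velocity=150, ori=None): straight line of the TCP; ori=None keeps the orientation; velocity is the mean speed in mm/s.
- r.move_joints(angles): joint-space move.
- r.grip(opening, squeeze=None): finger opening in mm; squeeze is the grip in N (None keeps the last); returns when the fingers have stopped.
- r.pause(seconds).
- r.inverse_kinematics(position, orientation): joint angles nearest the present ones, or None.
- r.observe(): the state.
- r.grab_frame(name): name is "side" or "top" or "wrist"; returns a dict with "pixels" (480x640x3 uint8, red, green, blue), "fx", "fy", "cx", "cy" (pixels), "camera_from_world" (4x4, takes a point from world to camera coordinates); the wrist camera has in their place "tool_from_camera" (4x4, takes a point from camera to tool coordinates, whose origin is the TCP and whose axes are the tool frame's). Camera axes: x right, y up, looking along -z (the intrinsics and any distortion apply to the point x, -y, -z); pixel columns grow to the right and rows downward; lengths in mm; the calibration is good to about 2 mm. The wrist camera is an equidistant fisheye: a pixel r from the principal point sees the ray r / f radians off the axis. A picture is of the moment at which its call begins: read the wrist's pose just before it. There is no depth.
A pose or a line that the arm cannot do raises r.Unreachable and nothing moves.
- r.finish_job(): hands the job in, once; it reports no verdict.
Trained networks look in a picture, given as the dict that the camera call returned (one of the last four; its "shot" number tells which), for a name from the list of things; names that differ only in an ending like _2 or _b are one class to them, and where a whole thing is asked for, a point or a joint stands for the part that bears it (a point fixed in the world has none). Each returns a list of dicts, best first, with "score" (0 to 1); they miss things now and then, are a little off and sometimes report something else, mostly with a low value. They report only what shows in the picture. A call takes as long as a camera call. They do not tell look-alikes from the thing itself.
- r.look_for(picture, label): "location" ([x, y, z] in mm, in world coordinates, good to about 4 mm: the middle of the surface that is visible of it).
- r.cut_out(picture, label): "pixels" (480x640 bool, what is visible of it).
The state is a dict: "time_s": time; "joint_pos": joint angles; "qd": joint speeds; "joint_torque": joint torques, N m; "ee_pos": TCP position; "tcp_rot": TCP orientation; "contact_force": force on the tool from outside, world axes, zero at the start; "ft_torque": the same for the moment, N m; "gripper_width": finger opening in mm.
Only numpy, scipy, OpenCV 4.12 (cv2) and the standard library are available. Lean on these libraries where they do the work, as an engineer would, in place of code of your own. Each camera call takes 0.05 s, during which the arm holds its last target.

## Working session

There is one attempt and no reset: what is moved stays moved. The work goes in short steps, each a Python script; the robot and the scene stay as the last script left them, time stands still between calls to the robot, and variables do not carry over. Pictures are saved under pics/ and viewed, and the job is handed in when it is done.

```bash
ls; mkdir -p pics; python3 - <<'E'
from plant import r
import cv2
s=r.observe(); print(s['time_s'],s['ee_pos'],s['tcp_rot'],s['gripper_width'])
for n in('side','top'):
    f=r.grab_frame(n); cv2.imwrite(f'pics/{n}0.png',f['pixels'][:,:,::-1]); print(n,f['fx'],f['fy'],f['cx'],f['cy'],f['camera_from_world'],[k for k in f])
    for l in ('case','case_tab','rack','chute','chute_bed','blue_case_mid','red_case_mid'):
        print(l,[(round(d['score'],2),[round(float(x)) for x in d['location']]) for d in r.look_for(f,l)][:3])
E
```

```text
pics
0.0 [ 182.76358759 -597.33219595  403.739547  ] [[-2.82987929e-04  2.92422196e-01 -9.56289276e-01]
 [ 2.14260975e-03 -9.56286942e-01 -2.92422116e-01]
 [-9.99997665e-01 -2.13170666e-03 -3.55928989e-04]] 85.36302340274332
side 472.7292998368638 472.7292998368638 320.0568661708008 239.95824257440313 [[-9.86149411e-01 -1.65717325e-01  6.86354816e-03  5.01004806e+02]
 [ 1.16934790e-01 -6.65315807e-01  7.37347362e-01 -1.24649334e+02]
 [-1.17624805e-01  7.27937254e-01  6.75478911e-01 -1.11853985e+03]
 [ 0.00000000e+00  0.00000000e+00  0.00000000e+00  1.00000000e+00]] ['pixels', 'fx', 'fy', 'cx', 'cy', 'camera_from_world', 'shot']
case [(0.74, [503, -310, 31]), (0.61, [668, -121, 54])]
case_tab [(0.54, [614, -109, 37])]
rack [(0.95, [720, -137, 54]), (0.58, [656, -245, 44])]
chute []
chute_bed [(0.61, [642, 152, 107]), (0.51, [612, -110, 36])]
blue_case_mid [(0.59, [657, -243, 47]), (0.48, [667, -120, 54])]
red_case_mid [(0.89, [665, -180, 48]), (0.29, [589, 488, 23]), (0.28, [641, 156, 109])]
top 570.7801168114673 570.7801168114673 321.3236109984802 234.5575895456584 [[-2.05062087e-02 -9.99682356e-01  1.46520690e-02 -7.09090608e+00]
 [ 9.87460160e-01 -1.79566812e-02  1.56843839e-01 -5.23712524e+02]
 [-1.56530916e-01  1.76846069e-02  9.87514722e-01 -1.45603254e+03]
 [ 0.00000000e+00  0.00000000e+00  0.00000000e+00  1.00000000e+00]] ['pixels', 'fx', 'fy', 'cx', 'cy', 'camera_from_world', 'shot']
case [(0.81, [683, -123, 52]), (0.49, [581, 502, 16])]
case_tab []
rack [(0.98, [749, -197, 53])]
chute [(0.66, [640, 145, 87])]
chute_bed [(0.74, [644, 153, 110]), (0.73, [408, -442, 42]), (0.57, [329, 282, 14])]
blue_case_mid [(0.58, [669, -246, 50])]
red_case_mid [(0.59, [679, -179, 51])]
```

View pics/side0.png

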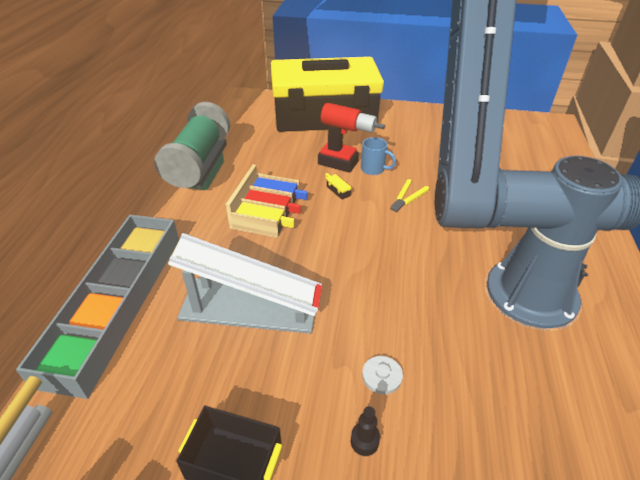

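View pics/top0.png

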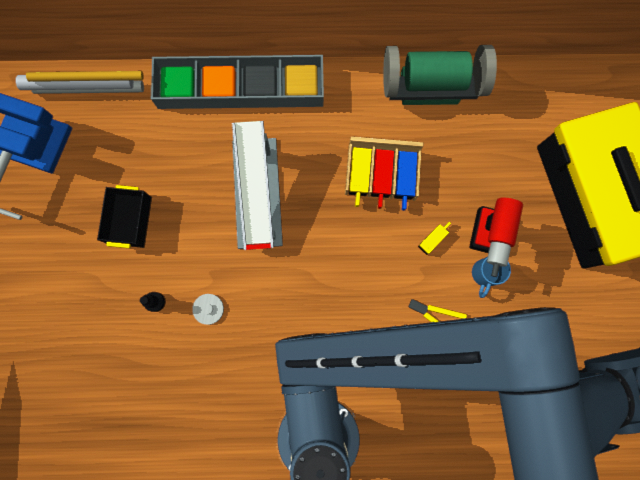

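The yellow case candidates are the one in the rack (side 262,213 / top 361,170) and a small loose look-alike (side 338,185 / top 435,239). The one in the rack is larger and has a bay and a tab that fit the description. I'll enlarge to confirm.

```bash
python3 - <<'E'
import cv2
t=cv2.imread('pics/top0.png');s=cv2.imread('pics/side0.png')
cv2.imwrite('pics/t_rack.png',cv2.resize(t[130:260,330:470],None,fx=5,fy=4.6,interpolation=cv2.INTER_CUBIC)[:600])
cv2.imwrite('pics/t_rack.png',cv2.resize(t[130:250,335:465],None,fx=5,fy=5,interpolation=cv2.INTER_CUBIC))
cv2.imwrite('pics/s_rack.png',cv2.resize(s[160:240,220:320],None,fx=7,fy=7,interpolation=cv2.INTER_CUBIC))
cv2.imwrite('pics/t_ch.png',cv2.resize(t[115:255,220:300],None,fx=4,fy=4,interpolation=cv2.INTER_CUBIC))
cv2.imwrite('pics/s_ch.png',cv2.resize(s[225:335,165:330],None,fx=4.8,fy=4.8,interpolation=cv2.INTER_CUBIC))
E
```

```text
(no output)
```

View pics/t_rack.png

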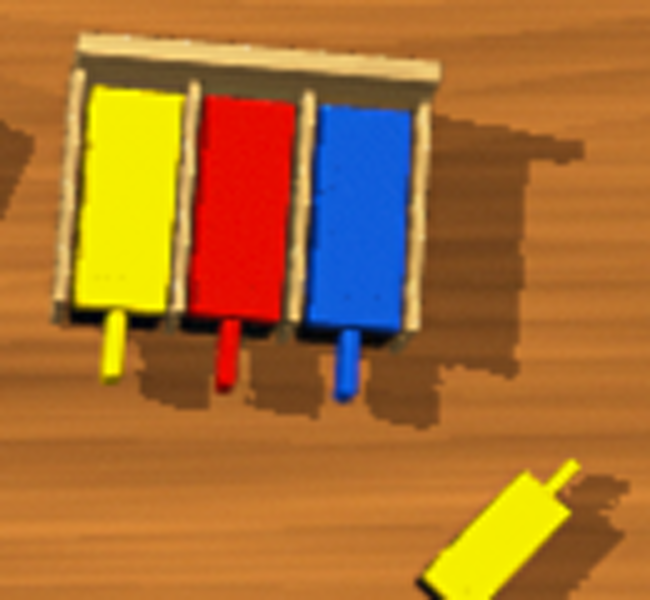

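View pics/s_rack.png

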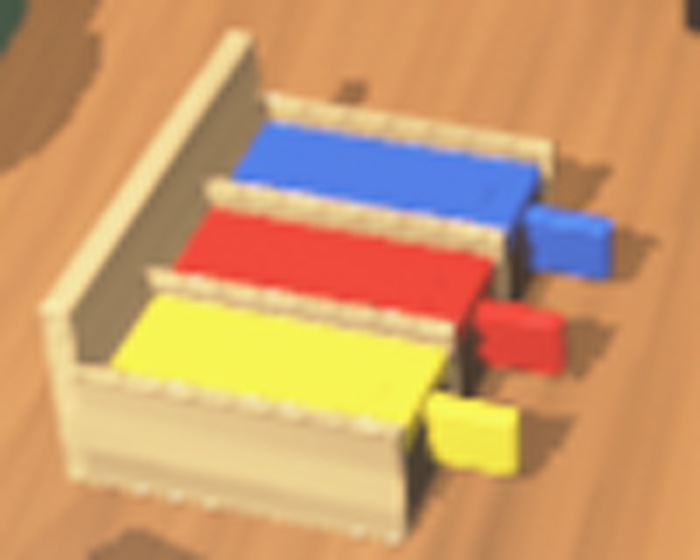

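View pics/t_ch.png

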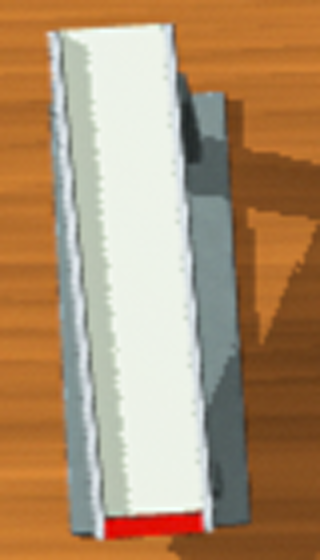

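View pics/s_ch.png

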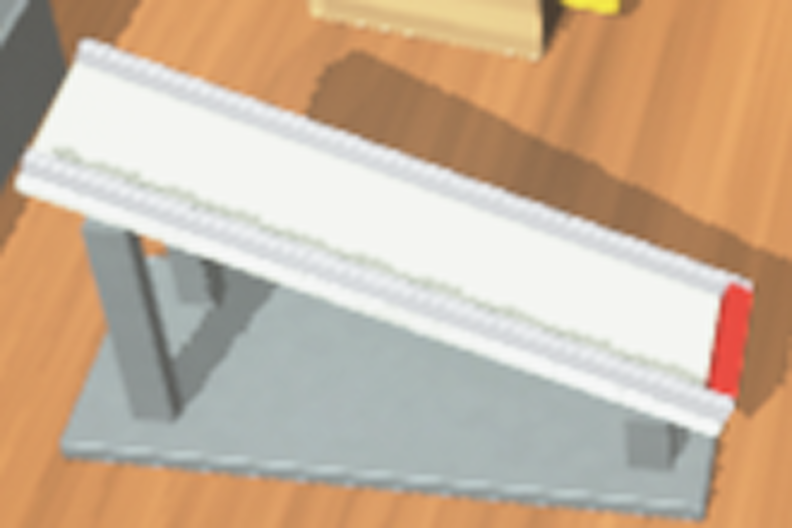

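The enlarged crop confirms it: the yellow-lidded case in the rack bay nearest the chute is clearly larger than the loose yellow one. I'll get closer wrist views of the rack and the chute next.

```bash
cat > h.py <<'E'
from plant import r
import numpy as np, cv2, pickle
def R_tool(yaw,tilt=0):
    # tool x = -n, n = normal of plane rising (by tilt) along heading yaw ; tool y = -lateral
    c,s=np.cos(yaw),np.sin(yaw)
    n=np.array([-np.sin(tilt)*c,-np.sin(tilt)*s,np.cos(tilt)])
    y=-np.array([-s,c,0]); x=-n
    return np.column_stack([x,y,np.cross(x,y)])
def wrist(tag):
    s=r.observe(); f=r.grab_frame('wrist'); T=np.eye(4);T[:3,:3]=s['tcp_rot'];T[:3,3]=s['ee_pos']
    f['wfc']=T@np.array(f['tool_from_camera']); cv2.imwrite(f'pics/{tag}.png',f['pixels'][:,:,::-1]); pickle.dump(f,open(f'{tag}.pkl','wb')); return f
def project(f,P):
    P=np.atleast_2d(P).astype(float)
    if 'wfc' in f: M=np.linalg.inv(f['wfc'])
    else: M=np.array(f['camera_from_world'])
    q=P@M[:3,:3].T+M[:3,3]; x,y,z=q[:,0],-q[:,1],-q[:,2]
    if 'wfc' in f:
        rr=np.hypot(x,y); th=np.arctan2(rr,z); k=th/np.maximum(rr,1e-9)
        return np.column_stack([f['cx']+f['fx']*k*x,f['cy']+f['fy']*k*y])
    return np.column_stack([f['cx']+f['fx']*x/z,f['cy']+f['fy']*y/z])
E
python3 - <<'E'
from h import *
for n in('side','top'): 
    f=r.grab_frame(n); pickle.dump(f,open(n+'0.pkl','wb'))
r.move_pose([540,-120,460],R_tool(0))
wrist('w_rack')
r.move_pose([560,120,460],R_tool(0))
f=wrist('w_chute'); print(f['tool_from_camera'],f['fx'],f['cx'],f['cy'],r.observe()['time_s'])
E
```

```text
[[-6.83695345e-04  2.75147417e-01 -9.61401806e-01  3.20693737e+01]
 [ 9.99999503e-01  8.85725808e-04 -4.57654474e-04  2.65464719e-01]
 [ 7.25615945e-04 -9.61401641e-01 -2.75147885e-01 -7.11305432e+01]
 [ 0.00000000e+00  0.00000000e+00  0.00000000e+00  1.00000000e+00]] 371.64829954431775 323.66260786014 240.82201147716307 4.1
```

View pics/w_rack.png

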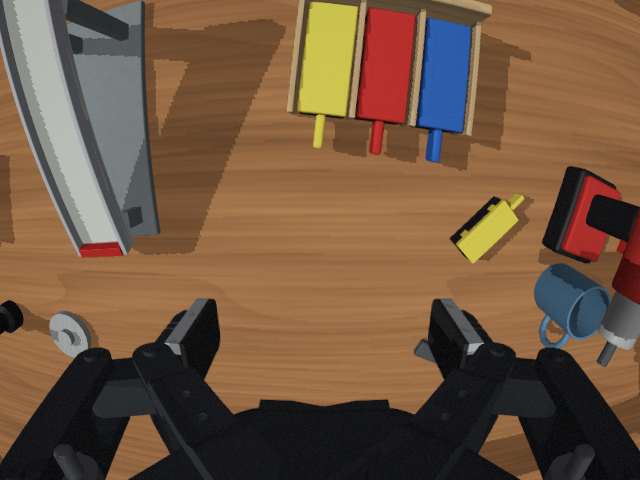

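View pics/w_chute.png

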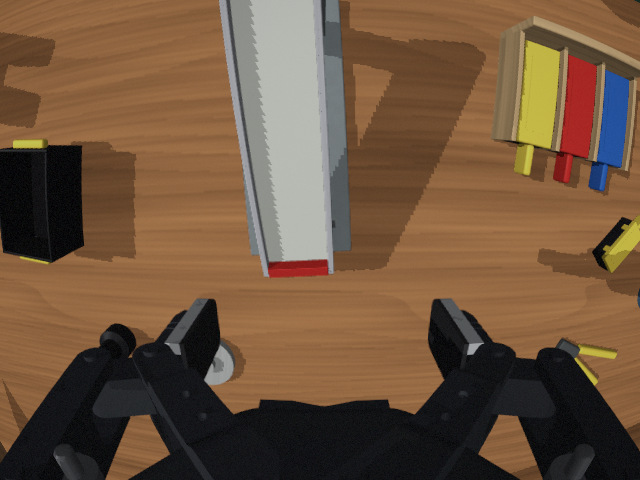

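```bash
python3 - <<'E'
import cv2
a=cv2.imread('pics/w_rack.png');b=cv2.imread('pics/w_chute.png')
cv2.imwrite('pics/c1.png',cv2.resize(a[0:160,280:490],None,fx=3.7,fy=3.7,interpolation=cv2.INTER_CUBIC))
cv2.imwrite('pics/c2.png',cv2.resize(b[0:290,210:360],None,fx=2,fy=2,interpolation=cv2.INTER_CUBIC))
cv2.imwrite('pics/c3.png',cv2.resize(b[225:290,235:355],None,fx=6,fy=6,interpolation=cv2.INTER_CUBIC))
E
```

```text
(no output)
```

View pics/c1.png

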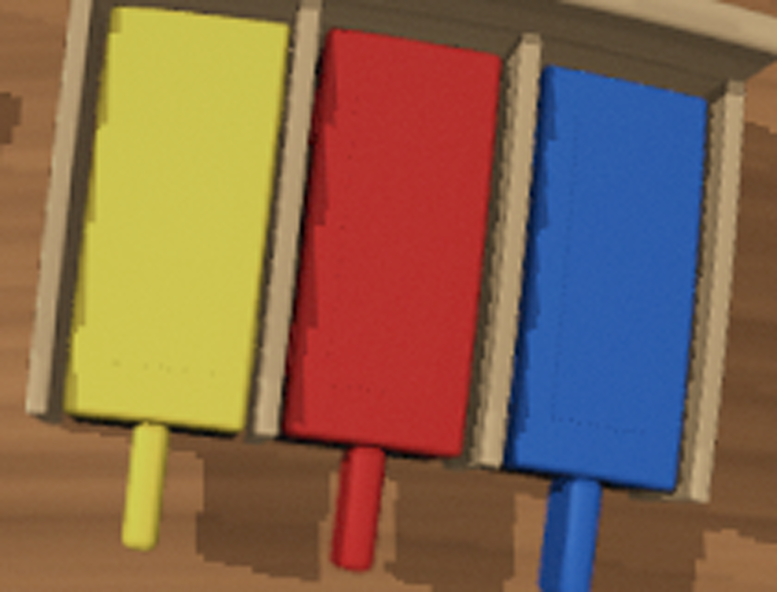

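View pics/c2.png

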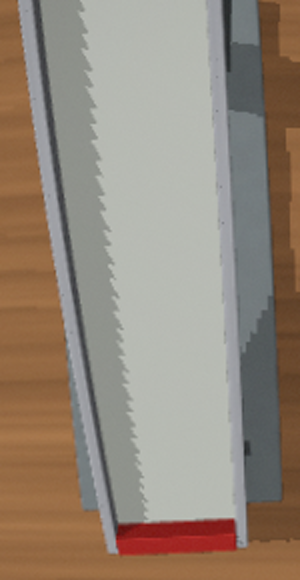

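View pics/c3.png

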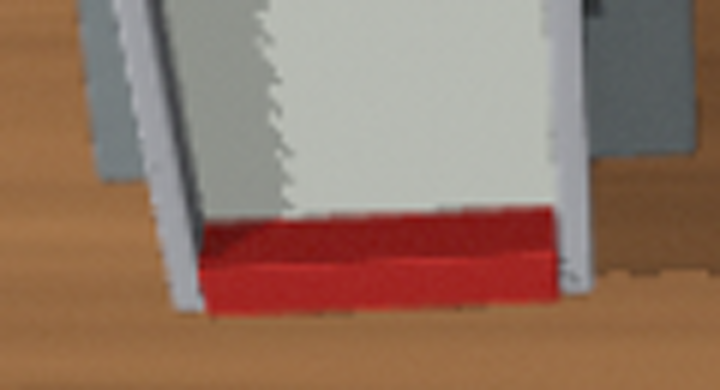

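```bash
cat > fit.py <<'E'
from h import *
from scipy.optimize import least_squares
T=pickle.load(open('top0.pkl','rb'));S=pickle.load(open('side0.pkl','rb'));WR=pickle.load(open('w_rack.pkl','rb'));WC=pickle.load(open('w_chute.pkl','rb'))
def px(l,k,o): return (np.array(l,float)+.5)/k-.5+np.array(o)
def Rz(a): return np.array([[np.cos(a),-np.sin(a),0],[np.sin(a),np.cos(a),0],[0,0,1]])
# planar-pose case fits
tk=(5,(335,130));sk=(7,(220,160));wk=(3.7,(280,0))
tabtip=[-96,0,45]
L=lambda: np.array([[60,25,50],[60,-25,50],[-60,-25,50],[-60,25,50]],float)
obs={'yellow':[(T,px([(88,87),(185,96),(166,313),(74,304)],*tk),L()),
 (WR,px([(110,8),(288,24),(246,432),(66,414)],*wk),L()),
 (WR,px([(142,550)],*wk),np.array([[-96,0,45.]])),
 (T,px([(112,383)],*tk),np.array([[-96,0,45.]])),
 (S,px([(519,404),(517,475)],*sk),np.array([[-96,5,45.],[-96,5,17]]))],
 'red':[(T,px([(205,96),(297,103),(281,321),(190,313)],*tk),L()),(WR,px([(330,30),(501,56),(462,457),(286,435)],*wk),L())],
 'blue':[(T,px([(320,105),(412,110),(403,331),(306,326)],*tk),L()),(WR,px([(545,67),(707,100),(676,490),(506,466)],*wk),L())],
 'rack':[(T,px([(62,309),(176,319),(291,329),(409,340)],*tk),np.array([[3,y,56.] for y in(93,31,-31,-93)])),
  (WR,px([(40,412),(265,437),(489,466),(691,498)],*wk),np.array([[3,y,56.] for y in(93,31,-31,-93)]))]}
if __name__=='__main__':
  for n,o in obs.items():
    def res(p,each=False):
        out=[project(f,P@Rz(p[2]).T+[p[0],p[1],0])-u for f,u,P in o]
        return out if each else np.concatenate(out).ravel()
    s=least_squares(res,[680,-150,0],loss='soft_l1',x_scale=[1,1,.01]); print(n,s.x.round(3))
    for e in res(s.x,True): print('   ',e.round(1).tolist())
  t=np.radians(22); Ry=np.array([[np.cos(t),0,-np.sin(t)],[0,1,0],[np.sin(t),0,np.cos(t)]])
  ck=(6,(235,225));c2=(2,(210,0));tc=(4,(220,115));sc=(4.8,(165,225))
  def bed(p,P): return (np.atleast_2d(P)@Ry.T+[0,0,50])@Rz(p[2]).T+[p[0],p[1],0]
  def res(p,each=False):
    out=[project(WC,bed(p,[[0,32,0],[0,-32,0],[0,32,14],[0,-32,14]]))-px([(205,222),(552,207),(200,262),(556,250)],*ck)]
    out+=[project(T,bed(p,[[310,32,0],[310,-32,12],[0,32,14],[0,-32,14]]))-px([(63,33),(167,25),(106,517),(203,512)],*tc)]
    out+=[project(WC,bed(p,[[p[3],-32,12],[p[4],32,0]]))-px([(208,0),(40,0)],*c2)]
    out+=[project(S,bed(p,[[0,-32,14],[0,32,14]]))-px([(725,284),(709,386)],*sc)]
    return out if each else np.concatenate(out).ravel()
  s=least_squares(res,[500,150,0,200,200],loss='soft_l1',x_scale=[1,1,.01,1,1]); print('bed',s.x.round(3))
  for e in res(s.x,True): print('   ',e.round(1).tolist())
E
python3 fit.py
```

```text
yellow [ 6.94393e+02 -1.25521e+02 -1.01000e-01]
    [[0.8, 0.4], [0.1, 0.1], [0.8, 0.4], [0.4, 0.6]]
    [[-0.5, -1.1], [0.3, -0.6], [0.3, 0.2], [-0.8, 0.3]]
    [[0.1, 0.8]]
    [[1.1, -0.7]]
    [[-0.9, 2.7], [-0.3, 0.6]]
red [ 6.88748e+02 -1.85569e+02 -1.05000e-01]
    [[-0.0, 0.3], [0.2, 0.5], [0.5, 0.5], [-0.2, 0.5]]
    [[-0.7, -1.4], [0.7, -0.6], [0.4, 0.7], [-0.5, 0.0]]
blue [ 6.82501e+02 -2.47532e+02 -9.60000e-02]
    [[-0.0, 0.4], [0.2, 0.9], [-0.2, 0.3], [0.3, -0.1]]
    [[-0.3, -1.4], [0.2, -0.6], [-0.4, 0.9], [0.6, 0.0]]
rack [ 6.24814e+02 -1.78767e+02 -1.02000e-01]
    [[-0.1, -0.9], [0.5, -0.9], [1.0, -1.0], [0.9, -1.2]]
    [[-2.3, 0.6], [-0.5, -0.2], [-0.1, 0.1], [1.8, 1.0]]
bed [5.02664e+02 1.46343e+02 4.80000e-02 2.55739e+02 2.62356e+02]
    [[-0.5, -1.0], [0.7, -1.2], [-0.9, 1.0], [0.4, 0.4]]
    [[-0.1, -0.4], [-0.5, 0.2], [-0.3, 1.3], [0.3, 0.9]]
    [[-0.2, 0.0], [0.4, -0.0]]
    [[0.1, -0.7], [-0.3, 0.2]]
```

Fits agree within about 1 px, and the case spacing and rack frame are consistent (case x in rack about 64, y about 60). Next is the tab pinch and pull.

```bash
python3 - <<'E'
from h import *
yaw=-0.101; R=R_tool(yaw); ax=np.array([np.cos(yaw),np.sin(yaw),0])
c=np.array([694.4,-125.5,0]); g=c-84*ax
r.grip(36,40)
r.move_pose(g+[0,0,300],R)
r.servo_line(g+[0,0,155+33],velocity=120)
f=wrist('w_pre')
print(r.observe()['time_s'],r.observe()['ee_pos'],r.observe()['contact_force'])
E
```

```text
6.8833 [ 611.28962318 -117.14920863  188.98450579] [ 0.3787079   0.79602336 -0.88398154]
```

View pics/w_pre.png

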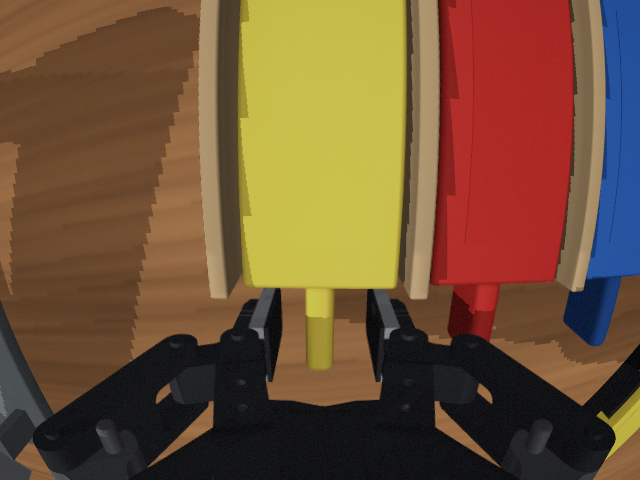

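The tab (319,330) sits centred between the pads (275 and 370), and the fingers are clear of the walls. I'll pinch and pull now.

```bash
python3 - <<'E'
from h import *
yaw=-0.101; R=R_tool(yaw); ax=np.array([np.cos(yaw),np.sin(yaw),0])
s=r.observe(); p=np.array(s['ee_pos'])
r.grip(0,40); s=r.observe(); print('w',s['gripper_width'],s['contact_force'])
r.servo_line(p-25*ax,velocity=50); s=r.observe(); print(s['gripper_width'],s['contact_force'])
r.servo_line(p-160*ax,velocity=70); s=r.observe(); print(s['gripper_width'],s['contact_force'],s['ee_pos'])
r.grip(36); r.pause(.3)
p=np.array(r.observe()['ee_pos']); r.servo_line(p+[0,0,60],velocity=120)
r.servo_line(p+[-20,0,240],velocity=200)
wrist('w_out')
f=r.grab_frame('top'); pickle.dump(f,open('top1.pkl','wb')); cv2.imwrite('pics/top1.png',f['pixels'][:,:,::-1])
f=r.grab_frame('side'); cv2.imwrite('pics/side1.png',f['pixels'][:,:,::-1]);pickle.dump(f,open('side1.pkl','wb'))
print(r.observe()['time_s'])
E
```

```text
w 9.16054572767738 [-0.56093835  0.48028936  5.07818292]
9.383981220654979 [-3.13943185 -0.77953151  3.53876908]
9.5969283835015 [ 0.28935352 -0.46103613 -0.15995857] [ 452.11048923 -100.99860264  188.92884382]
12.475
```

View pics/w_out.png

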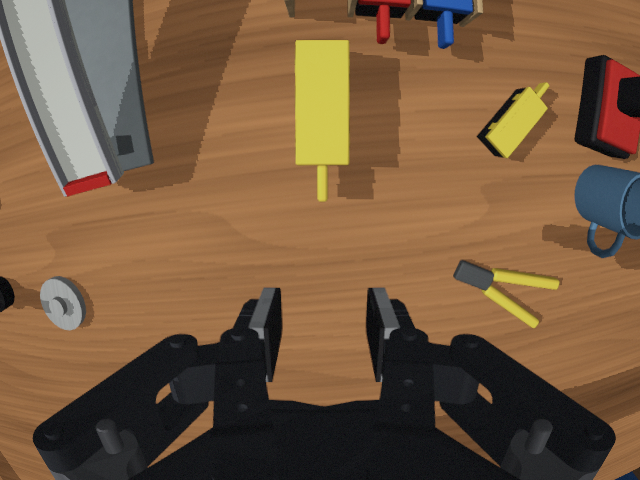

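View pics/top1.png

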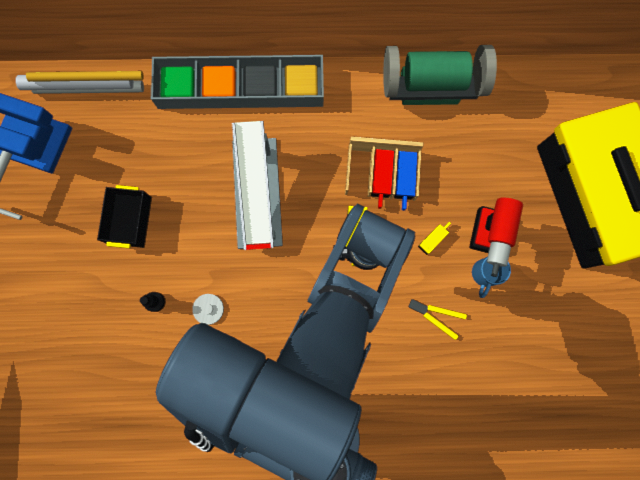

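View pics/side1.png

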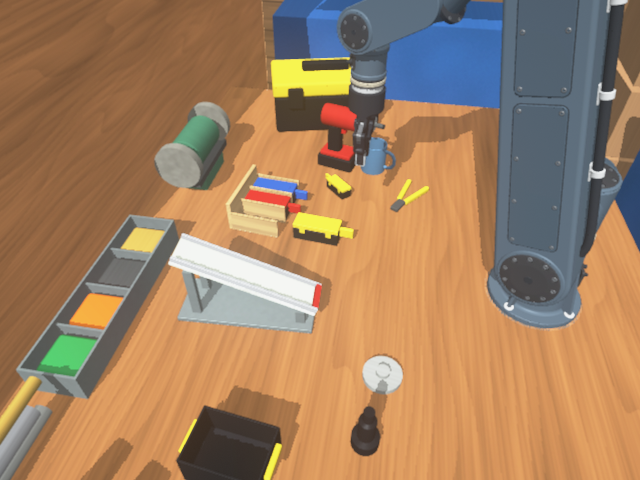

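The case is out, upright on the bench and let go. I'll refit its pose from the wrist view, where the lid corners are (296,40), (349,40), (349,164), (296,164) and the tab tip is (322,200).

```bash
python3 - <<'E'
from fit import *
f=pickle.load(open('w_out.pkl','rb'))
b=f['pixels'].astype(int); m=((b[:,:,0]>140)&(b[:,:,1]>130)&(b[:,:,2]<110)); m[:,:290]=0;m[:,400:]=0;m[205:]=0
for y in(60,100,140,150,175,190):
    xs=np.where(m[y])[0]; print(y,xs.min(),xs.max())
print([ (x,np.where(m[:,x])[0].min(),np.where(m[:,x])[0].max()) for x in(300,310,322,345)])
P=np.vstack([L(),[[-96,0,45.]]]); u=np.array([(295.5,40),(349.5,40),(349,164),(295.5,164),(322,200.5)])
res=lambda p:(project(f,P@Rz(p[2]).T+[p[0],p[1],0])-u).ravel()
s=least_squares(res,[535,-109,-.1],x_scale=[1,1,.01]); print(s.x,res(s.x).round(1))
E
```

```text
60 295 348
100 295 348
140 295 348
150 295 348
175 317 326
190 317 326
[(300, np.int64(40), np.int64(164)), (310, np.int64(40), np.int64(164)), (322, np.int64(40), np.int64(201)), (345, np.int64(40), np.int64(164))]
[ 5.36082639e+02 -1.10238241e+02 -1.04370781e-01] [-0.2 -1.6  0.2 -1.5  0.1  0.9 -0.3  0.8  0.1  1.3]
```

```bash
python3 - <<'E'
from h import *
yaw=-0.104; R=R_tool(yaw); c=np.array([536,-110,0.])
r.grip(85,60)
r.move_pose(c+[0,0,280],R)
r.servo_line(c+[0,0,190],velocity=100)
r.grip(0,60); s=r.observe(); print('w',s['gripper_width'],s['contact_force'])
r.servo_line(c+[0,0,200],velocity=40)
r.servo_line(c+[0,0,390],velocity=180); r.pause(.1); s=r.observe(); print('w',s['gripper_width'],s['contact_force'],s['ee_pos'])
t=np.radians(22);by=0.048;o=np.array([502.7,146.3,50])
n=np.array([-np.sin(t)*np.cos(by),-np.sin(t)*np.sin(by),np.cos(t)]);bx=np.array([np.cos(t)*np.cos(by),np.cos(t)*np.sin(by),np.sin(t)])
tgt=o+185*bx+(35+155)*n
r.move_pose(tgt+80*n,R_tool(by,t))
r.servo_line(tgt+20*n,velocity=120); r.pause(.2)
s=r.observe();print(s['time_s'],s['gripper_width'],s['contact_force'],s['ee_pos']-(tgt+20*n))
wrist('w_place')
for k in('side','top'):
    f=r.grab_frame(k); cv2.imwrite(f'pics/{k}2.png',f['pixels'][:,:,::-1]);pickle.dump(f,open(k+'2.pkl','wb'))
S=cv2.imread('pics/side2.png');cv2.imwrite('pics/s2.png',cv2.resize(S[120:340,150:420],None,fx=2.7,fy=2.7))
E
```

```text
w 49.16608899350467 [-0.65527075  1.13587031  6.40647473]
w 49.47121577670888 [-0.39489969 -0.1915343  -3.83442254] [ 535.62483061 -109.87449112  388.66189073]
18.8917 49.137815647000885 [ 0.25850802 -0.16811666 -3.62917418] [0.07665252 0.04345056 1.03615437]
```

View pics/w_place.png

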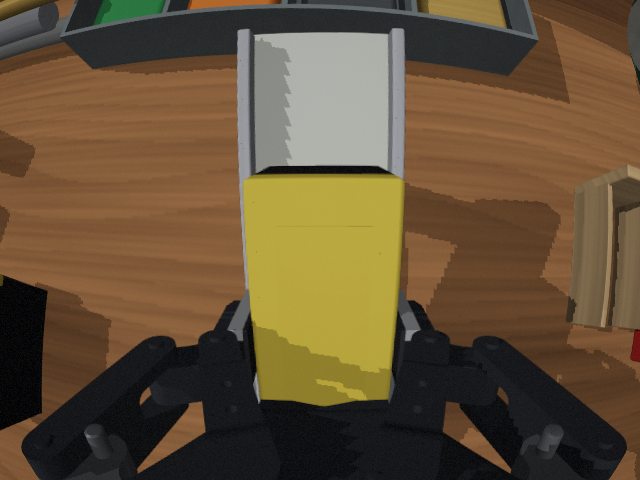

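View pics/s2.png

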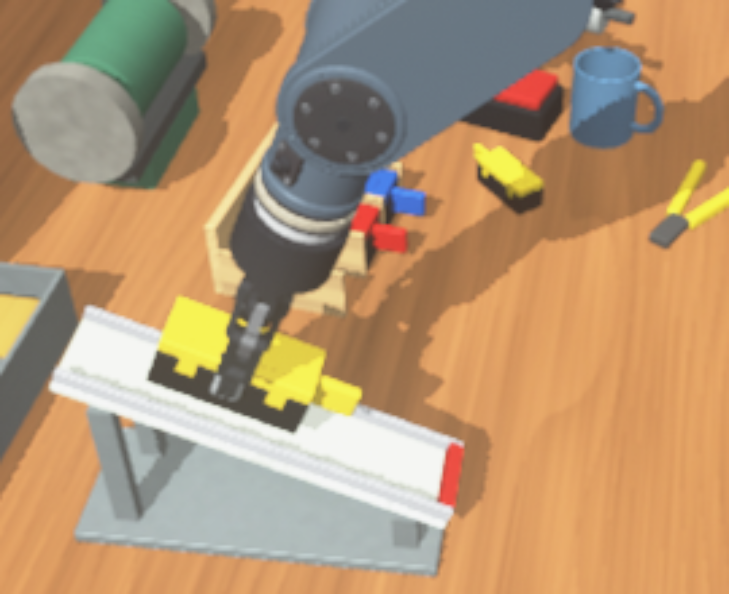

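It's aligned: the lane's far-end centre is at column ~322 and the case centre at ~325, about 1 mm off, with the tab downhill and the fingers above the guides. I'll lower it under force watch.

```bash
python3 - <<'E'
from h import *
t=np.radians(22);by=0.048;o=np.array([502.7,146.3,50])
n=np.array([-np.sin(t)*np.cos(by),-np.sin(t)*np.sin(by),np.cos(t)]);bx=np.array([np.cos(t)*np.cos(by),np.cos(t)*np.sin(by),np.sin(t)])
tgt=o+185*bx+(35+155)*n
f0=np.array(r.observe()['contact_force'])
r.servo_line(tgt+7*n,velocity=50); r.pause(.1)
h=7;d=0
while h>-8:
    h-=1; r.servo_line(tgt+h*n,velocity=15); r.pause(.04)
    s=r.observe(); d=(np.array(s['contact_force'])-f0)@n; print(h,round(d,2),np.round(((s['ee_pos']-tgt)@n),2))
    if d>5: break
r.pause(.1); s=r.observe(); print(s['time_s'],np.round(s['contact_force'],2),s['gripper_width'])
f=r.grab_frame('side'); cv2.imwrite('pics/s3.png',cv2.resize(f['pixels'][120:340,150:420,::-1],None,fx=2.7,fy=2.7))
wrist('w_down')
E
```

```text
6 -0.4 6.06
5 0.25 4.99
4 -0.02 3.96
3 -0.71 2.93
2 0.54 1.96
1 7.45 1.63
21.4 [-4.43 -0.64  3.36] 48.86683607248455
```

View pics/s3.png

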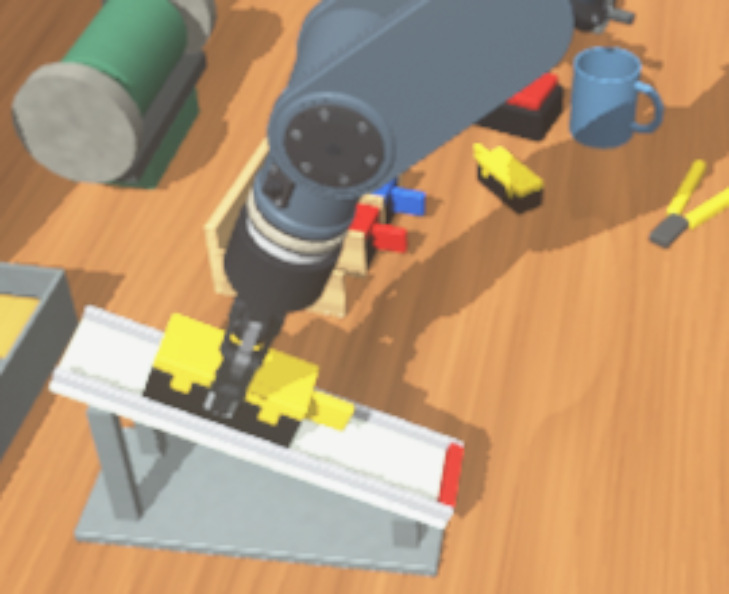

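View pics/w_down.png

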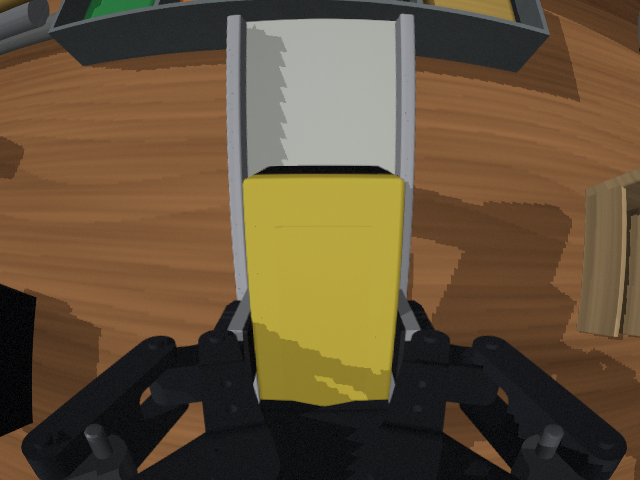

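The contact is on the bed: it came at 1.6 mm against 0 predicted, where riding on a guide would have shown about 12. The case sits inside the lane. I'll release it.

```bash
python3 - <<'E'
from h import *
r.grip(80); r.pause(1.0)
s=r.observe(); print(s['time_s'],s['gripper_width'],np.round(s['contact_force'],2))
wrist('w_rel')
f=r.grab_frame('side'); cv2.imwrite('pics/s4.png',cv2.resize(f['pixels'][120:340,150:420,::-1],None,fx=2.7,fy=2.7))
E
```

```text
22.9083 79.68746742511566 [ 0.53  0.03 -0.72]
```

View pics/s4.png

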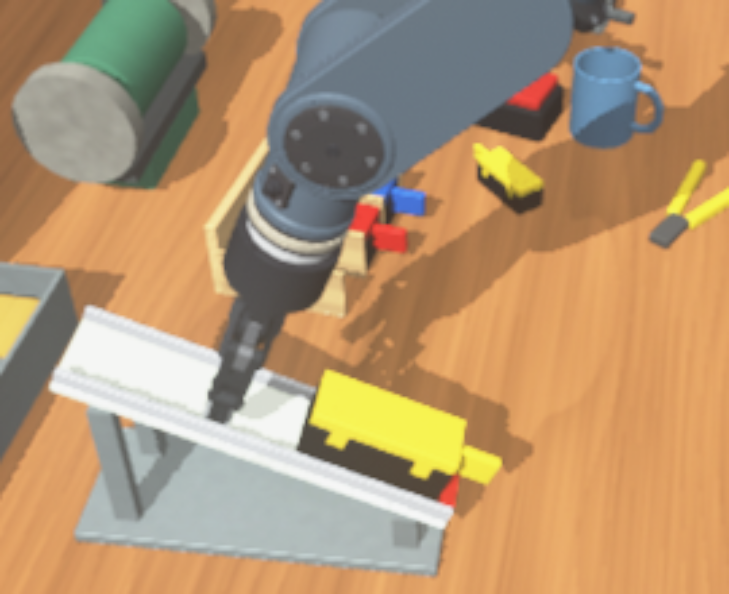

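View pics/w_rel.png

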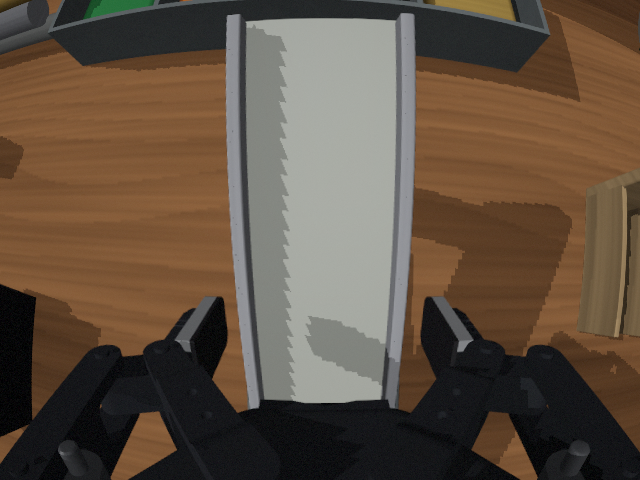

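The case slid home against the stop (tab over it). I'll retreat along the bed normal and check from above.

```bash
python3 - <<'E'
from fit import *
s=r.observe();p=np.array(s['ee_pos']);n=-np.array(s['tcp_rot'])[:,0]
r.servo_line(p+110*n,velocity=120)
q=np.array(r.observe()['ee_pos'])
r.move_pose([500,-60,480],R_tool(0)); r.pause(.3)
f=r.grab_frame('top');pickle.dump(f,open('top4.pkl','wb')); cv2.imwrite('pics/top4.png',f['pixels'][:,:,::-1])
f2=r.grab_frame('side');pickle.dump(f2,open('side4.pkl','wb'))
P=f['pixels'][105:265,215:305,::-1]; Q=f2['pixels'][230:330,220:360,::-1]
cv2.imwrite('pics/e.png',np.hstack([cv2.resize(P,(320,569)),cv2.resize(np.ascontiguousarray(Q),(480,343)) if 0 else cv2.copyMakeBorder(cv2.resize(np.ascontiguousarray(Q),(476,340)),0,229,0,0,0)]))
# predicted case outline in the home pose
t=np.radians(22); Ry=np.array([[np.cos(t),0,-np.sin(t)],[0,1,0],[np.sin(t),0,np.cos(t)]])
bed=lambda P:(np.array(P,float)@Ry.T+[0,0,50])@Rz(.048).T+[502.7,146.3,0]
C=[[0,25,50],[0,-25,50],[120,-25,50],[120,25,50],[-36,0,45]]
print(project(f,bed(C)).round(1).tolist(),project(f2,bed(C)).round(1).tolist(),r.observe()['time_s'])
for g in(f,f2):
  for l in('red_case_mid','blue_case_mid','case','driver_mid','pliers_mid'): print(l,[(round(d['score'],2),np.round(d['location']).tolist()) for d in r.look_for(g,l)][:2])
E
```

```text
[[247.3, 248.5], [267.2, 247.2], [263.3, 200.1], [243.1, 201.4], [258.6, 261.1]] [[318.8, 292.9], [321.6, 275.5], [269.6, 256.2], [264.8, 273.2], [334.7, 291.1]] 25.4667
red_case_mid [(0.63, [706.0, -184.0, 51.0])]
blue_case_mid [(0.75, [669.0, -244.0, 52.0])]
case [(0.96, [534.0, 143.0, 122.0]), (0.64, [508.0, -316.0, 33.0])]
driver_mid [(0.83, [508.0, -445.0, 181.0]), (0.64, [686.0, 156.0, 128.0])]
pliers_mid [(0.71, [308.0, -318.0, 14.0]), (0.29, [508.0, -448.0, 181.0])]
red_case_mid [(0.76, [666.0, -178.0, 51.0]), (0.48, [464.0, 147.0, 82.0])]
blue_case_mid [(0.91, [657.0, -243.0, 47.0]), (0.34, [536.0, 163.0, 111.0])]
case [(0.94, [503.0, -308.0, 32.0]), (0.68, [534.0, 163.0, 110.0])]
driver_mid [(0.92, [505.0, -435.0, 105.0])]
pliers_mid [(0.74, [309.0, -311.0, 14.0])]
```

View pics/e.png

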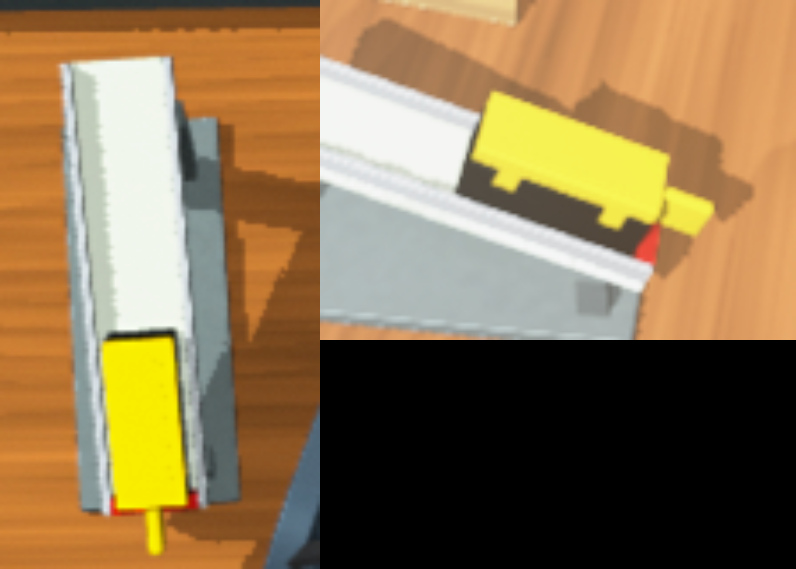

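View pics/top4.png

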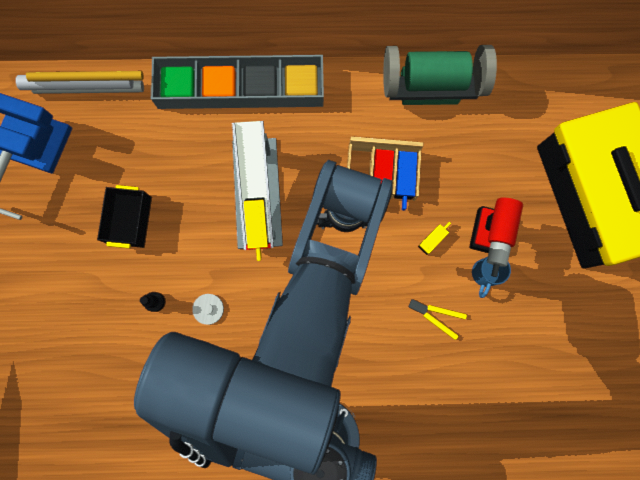

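The top-view lid corners are within about 1 px of the predicted home pose, so I'm handing the job in.

```bash
python3 - <<'E'
from h import *
print(r.finish_job(), r.observe()['time_s'])
E
```

```text
the job is handed in; nothing more can be done
the job is handed in; nothing more can be done
```

The yellow case is home in the chute, lying against the red stop with its tab pointing downhill over it. I handed the job in at about 26 s of the 51 s.

- **Pull:** I pinched the tab, dragged the case 160 mm out along its bay and let go. I fitted its pose again on the bench, and it was within 1 mm of what I expected.
- **Placing:** I gripped the case across its body and lowered it on to the bed at about x = 185 mm. It touched at about 7 N, 1.6 mm above the predicted height. I released it there and it slid down by itself.

**Last checks:**
- **Case position:** In the top picture the lid corners lie within about 1 px (roughly 2 mm) of the predicted home pose. The side view shows it flat against the stop.
- **Other things:** In the side view the red and blue cases were within about 2 mm of where they started. In the before-and-after pictures, the driver, mug, pliers, gear, spindle and tote look unmoved.
- **One disagreement:** The top-view network put the red case about 27 mm off in x. The arm was partly hiding that case in the picture and the side view contradicts it, so I took it as an occlusion error.

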